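# Collect the spent clipper packs for recycling

### The arm

A 6-joint arm with a two-finger parallel gripper is mounted at the origin on the work surface. World frame = base frame: x ahead of the robot, y to its left, z up, the work surface at z = 0. Lengths are in m, angles in rad, forces in N, time in s.
With the tool pointing down it reaches from about 0.35 to 0.775 m from the base axis. Payload 5.5 kg.
Tool frame: the origin (TCP) lies at the very end of the fingers, on their centre line; the grasp point (between the pads) lies 19 mm behind it; z points along the fingers, y is the direction in which the jaws open and shut (so a half turn about z gives the same grasp; the last joint's range is limited). The gripper opens to 85 mm and grips with 20 to 120 N. Pads are 22 mm wide; open, the fingers measure 114 mm over their backs; the gripper's body (76 mm by 85 mm) begins 54 mm behind the grasp point. The pads swing forward as they close: fully open they stand 13 mm farther back than shut.
Start: joints at [-1.422, 0.313, 0.046, 1.304, 0, 1.431], TCP at [0.164, -0.551, 0.231] pointing down, gripper open.
Joint ranges: [-2.76, 2.76], [-0.86, 1.69], [-1.03, 1.26], [-2.2, 2.34], [-1.47, 1.5], [-3.14, 3.14]. Speed limits (rad/s): [2.57, 2.57, 3.14, 3.14, 3.14, 3.14].

### API

Orientations are given as a unit quaternion [w, x, y, z].
In Python, from workcell import env gives the robot as it stands. The module is installed in compiled form; this text tells all that it offers.
- The arm moves only by the shell command python3 -m pendant 'ROWS' [FORCE]. ROWS is JSON, a list of rows, each an object with "fingers": the finger opening in mm, from 0 to 85.4; "delta_pos": the shift along the tool's x, y, z in mm, a list of three; "angular": the turn, a rotation vector about the tool's x, y, z in rad, a list of three. In form: [{"fingers": fingers, "delta_pos": [x, y, z], "angular": [ax, ay, az]}, ...]. A call has 1 to 12 rows; each row shifts and turns the commanded pose from where the row before left it, along the tool's axes as they then stand; what a row does not reach is not made up. A row lasts 1/10 s, in which the tool goes at most 50 mm and 8.59 degrees, less where a joint would pass 70% of its speed; a pose out of reach is approached as far as the arm can. A call is refused whole if a number of a shift passes 50 or a number of a turn 0.15, either way. A call with a gripper value outside its range is refused whole. The fingers move at their own pace and stop on an object; FORCE is the grip in N (left out, the last holds). Time passes only in rows, so rows that do not move let the fingers close. It gives the time, the measured TCP pose, the force and the opening at its end, in the units of the state.
- env.get_state(): the state, without advancing time (a new reading comes with each control period).
- env.read_camera(name): name is "scene" or "top" or "wrist"; returns the picture (384x512x3 uint8, blue, green, red); there is no depth.
- env.camera_params(name): a dict with "fx", "fy", "cx", "cy" (pixels), "view" (4x4, takes a point from world to camera coordinates). Camera axes: x right, y up, looking along -z (the intrinsics and any distortion apply to the point x, -y, -z); pixel columns grow to the right and rows downward; lengths in m; the calibration is good to about 2 mm. The wrist camera is an equidistant fisheye: a pixel r from the principal point sees the ray r / f radians off the axis. A picture is of the moment at which its call begins: read the wrist's pose just before it. camera_params takes no time and is no camera call; for the wrist camera it gives the pose at the moment of the call.
- env.hand_in(): hands the job in, once; it reports no verdict.
The state is a dict: "clock": time; "joint_pos": joint angles; "qvel": joint speeds; "tau": joint torques, N m; "tcp_pos": TCP position; "orientation": TCP orientation; "wrist_force": force on the tool from outside, world axes, zero at the start; "ft_torque": the same for the moment, N m; "finger_gap": finger opening in m.
Only numpy, scipy, OpenCV 4.12 (cv2) and the standard library are available. Lean on these libraries where they do the work, as an engineer would, in place of code of your own. Each camera call takes 0.05 s, during which the arm holds its last target. There are 200 camera calls.

### The job

Two spent clipper battery packs are to go to the recycling shop in the blue tray. Pull one out of the charging dock, straight along its slot against the spring catches; slide the other, which is jammed across the green recycling chute, back up the slope until it is clear of the covers and lift it out. Set both gently down flat on the floor of the tray, the same way up as now, side by side and not on top of each other, and do not knock over or shove the other things on the shelf.

Things in the scene. Friction and masses are not known exactly. Their poses are not given: they have to be found in the camera images.
- dock_pack: Grey clipper battery pack, orange band at one end, 120 x 40 x 34 mm (x, y, z), 0.13 to 0.25 kg. Origin: centre of its 120 x 40 underside; x along its length to the brass contacts (band at x -60 to -30), z up. Sides plain but for a groove at x 25 to 41. Starts level, its +x end 45 mm deep in the dock's socket, 75 mm of it standing out, underside 30 mm above the shelf.
- chute_pack: Grey clipper battery pack, orange band at one end, 120 x 40 x 34 mm (x, y, z), 0.13 to 0.25 kg. Origin: centre of its 120 x 40 underside; x along its length to the brass contacts (band at x -60 to -30), z up. Sides plain but for a groove at x 25 to 41. Starts on the chute's sloping floor, across it within 15 degrees, ends under the covers. It stays where it is left on the slope.
- dock: White charging dock with blue roof, fixed. Origin on the shelf; x points into the socket, z up. Socket block: x 5 to 90, y -45 to 45, z 0 to 78 mm. In front of it a tongue 22 mm wide, 30 mm high, runs from x -90 to 5 under the pack; beside the tongue only a 4 mm base plate.
- dock_mouth (a point): Middle of the lower edge of the dock's slot, which faces the dock's -x: 43 mm wide, 36 high, 47 deep. Two sprung catches inside grip the pack's side grooves. The pack comes out only straight along the dock's -x: 8 to 15 N over the first 10 mm, 5 to 10 N of rubbing after that, and it is out after 46 mm.
- chute: Green recycling box with a sloping chute on top, fixed, 245 x 170 mm. Origin on the shelf under its middle; x level, uphill; z up. Side walls stand 57 mm over the chute floor; inside it is 156 mm wide, narrowing to 60 mm at the low (-x) end, where the pack is caught. The high end is open.
- chute_mid (a point): Point of the chute floor 50 mm above the origin of the chute, same axes. The floor is a plane through it, rising 0.21 rad (12 degrees) towards the chute's +x, from 125 mm below to 125 mm above this point along the slope.
- cover_end (a point): Point in the middle of the chute floor, 5 mm up the slope from chute_mid: here the two clear covers end. They lie 52 to 57 mm above the floor, along both sides from the low end to here, with an open slot 60 mm wide between them. Uphill of this line the chute is open on top.
- tray: open blue tray, fixed, 190 (x) x 180 (y) x 30 mm outside, walls and floor 5 mm thick. Origin: centre of the underside, z up.
- bottle: white bottle with a green cap, diameter 44, 140 mm tall, beside the dock; origin centre of the foot. Leave alone.
- cup: blue cup, rim diameter 68, 90 mm tall, in front of the chute's low end; origin centre of the foot. Leave alone.
- jar: glass jar with a steel lid, diameter 66, 100 mm tall; origin centre of the foot. Leave alone.
- swab_tub: white swab tub with a blue lid, diameter 72, 85 mm tall; origin centre of the foot. Leave alone.
- vase: white vase, diameter 82, 180 mm tall; origin centre of the foot. Leave alone.
- lotion: orange lotion bottle, diameter 60, 160 mm tall; origin centre of the foot. Leave alone.
Not all that is in view belongs to the job. What is shaped like the dock_pack but turquoise is not meant. Leave any brown look-alike of the chute_pack alone.

How it is judged:
By the outcome, as a careful person would: the job done as asked, in the order asked, and still so for the second after the job is handed in, with the robot touching nothing.
It also fails if it takes over 72 s, if anything falls off the work surface, if the arm or the gripper's body presses on something with over 40 N, if the wrist force passes 120 N, or if a joint passes its speed limit or range.

## Working session

There is one attempt and no reset: what is moved stays moved. The work goes in short steps, Python scripts to look and compute and a shell command to move; the robot and the scene stay as the last step left them, time stands still between calls to the robot, and variables do not carry over. Pictures are saved under pics/ and viewed, about 8 in all and at most 12, crops included, and the job is handed in when it is done.

```bash
mkdir -p pics
python3 - <<'E'
from workcell import env
import cv2,numpy as np
s=env.get_state();print({k:np.round(v,3).tolist() for k,v in s.items()})
for n in("scene","top"):
    im=env.read_camera(n);cv2.imwrite(f"pics/{n}0.png",im)
    p=env.camera_params(n);print(n,p)
a=cv2.imread("pics/scene0.png");b=cv2.imread("pics/top0.png")
E
```

```text
{'clock': 0.0, 'joint_pos': [-1.422, 0.314, 0.045, 1.304, 0.0, 1.431], 'qvel': [0.002, 0.001, 0.0, 0.001, -0.0, 0.002], 'tau': [0.0, -48.063, 29.853, 0.019, -0.0, -0.0], 'tcp_pos': [0.164, -0.551, 0.23], 'orientation': [-0.001, 0.99, 0.144, 0.0], 'wrist_force': [0.001, -0.515, -0.564], 'ft_torque': [0.02, -0.012, 0.001], 'finger_gap': 0.085}
scene {'fx': 432.6369020108336, 'fy': 432.6369020108336, 'cx': 249.85651836172278, 'cy': 199.51483638269886, 'view': array([[-0.82517013,  0.56485046,  0.00618274,  0.44320268],
       [-0.38111776, -0.5647735 ,  0.73197004,  0.18520799],
       [ 0.41694546,  0.60164346,  0.68130877, -1.48623591],
       [ 0.        ,  0.        ,  0.        ,  1.        ]])}
top {'fx': 474.1522676680744, 'fy': 474.1522676680744, 'cx': 262.6392028887888, 'cy': 196.47075345727131, 'view': array([[ 0.02974408, -0.99953447,  0.00679141,  0.03281366],
       [ 0.99406129,  0.03029138,  0.10452078, -0.56491828],
       [-0.10467784,  0.0036422 ,  0.99449951, -1.43907482],
       [ 0.        ,  0.        ,  0.        ,  1.        ]])}
```

View pics/scene0.png

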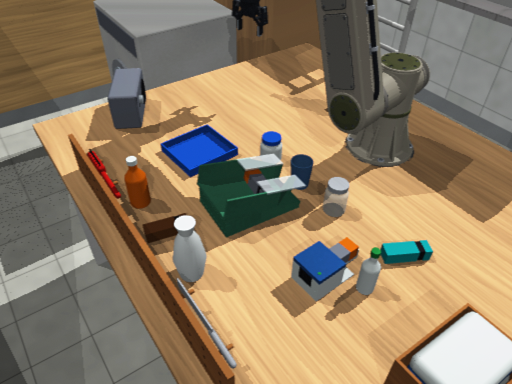

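View pics/top0.png

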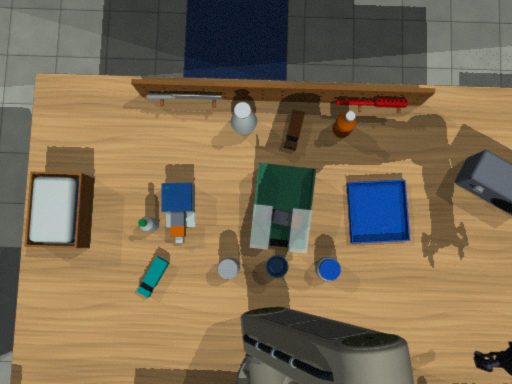

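```bash
cat > h.py <<'E'
from workcell import env
import cv2,numpy as np
from scipy.spatial.transform import Rotation as R
def ray(p,u,v,fish=False):
    V=np.array(p['view']);x=(u-p['cx'])/p['fx'];y=(v-p['cy'])/p['fy']
    if fish:
        r=np.hypot(x,y);k=np.tan(r)/r if r>0 else 1;x*=k;y*=k
    d=np.array([x,-y,-1.]);Rm=V[:3,:3];return -Rm.T@V[:3,3],Rm.T@d
def at(p,u,v,z,fish=False):
    o,d=ray(p,u,v,fish);return o+d*(z-o[2])/d[2]
def proj(p,X,fish=False):
    V=np.array(p['view']);c=V[:3,:3]@np.asarray(X,float)+V[:3,3];x,y=c[0]/-c[2],-c[1]/-c[2]
    if fish:
        r=np.hypot(x,y);k=np.arctan2(r,1)/r;x*=k;y*=k
    return np.array([p['cx']+p['fx']*x,p['cy']+p['fy']*y])
E
python3 - <<'E'
from h import *
t=cv2.imread("pics/top0.png");s=cv2.imread("pics/scene0.png")
a=cv2.resize(t[155:265,135:325],None,fx=4.2,fy=4.2,interpolation=cv2.INTER_CUBIC)
b=cv2.resize(t[155:265,135:325],(1,1))
c=cv2.resize(t[175:250,340:420],None,fx=1,fy=1)
cv2.imwrite("pics/ctop.png",a)
cv2.imwrite("pics/cscene.png",cv2.resize(s[145:305,185:385],None,fx=3.7,fy=3.7,interpolation=cv2.INTER_CUBIC))
# tray blobs in top
hsv=cv2.cvtColor(t,cv2.COLOR_BGR2HSV)
m=cv2.inRange(hsv,(100,150,60),(130,255,255));n,l,st,ce=cv2.connectedComponentsWithStats(m)
p=env.camera_params("top")
for i in range(1,n):
    if st[i,4]>80 and st[i,1]>90:
        print(st[i],ce[i],at(p,*ce[i],.02),[cv2.minAreaRect(np.argwhere(l==i)[:,::-1].astype(np.float32))])
E
```

```text
[ 347  180   63   63 3518] [377.82546902 211.206083  ] [ 0.52949928 -0.30994841  0.02      ] [((378.09307861328125, 211.08277893066406), (61.12962341308594, 58.898189544677734), 86.633544921875)]
[162 183  30  28 824] [176.65169903 196.67597087] [0.55587738 0.3173432  0.02      ] [((176.5, 196.5), (27.0, 29.0), 90.0)]
[319 259  21  21 343] [329.50145773 269.06122449] [ 0.34687937 -0.16213734  0.02      ] [((329.0, 269.0), (20.0, 20.0), 90.0)]
```

View pics/ctop.png

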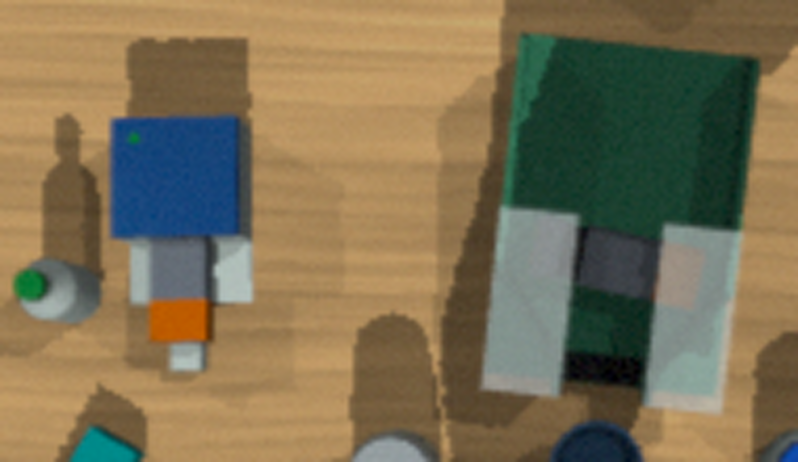

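Seen: the dock pack (orange band, half out of the blue-roofed dock) is at top pixel ≈(178,232), and its look-alike is turquoise at (152,276), which I leave. The chute pack lies under the covers at ≈(282,218) with its orange end on the right. Its look-alike is brown at (293,130), also left alone. The crop confirms both choices. The tray is at (378,211).

Run:
```python
from h import *
p=env.camera_params("top")
def A(n,u,v,z): 
    w=at(p,135+(u+.5)/4.2-.5,155+(v+.5)/4.2-.5,z); print(n,np.round(w*1000,1)); return w
r=[A('roof',*q,.078) for q in((112,117),(238,117),(238,237),(110,237))]
print('centre',np.mean(r,0))
b=[A('band',*q,.064) for q in((150,299),(211,299),(212,341),(150,341))]; print(np.mean(b,0))
A('bottlecap',30,285,.14)
# chute: wall tops high end z=50+26+56, cover low ends
A('hiL',521,35,.132);A('hiR',758,60,.132)
A('cvL',503,207,.108);A('cvR',740,230,.108);A('covLi',578,213,.105);A('covRi',663,225,.105)
A('loL',482,388,.081);A('loR',722,411,.081)
c=[A('pk',*q,.073) for q in((580,228),(660,238),(655,298),(577,288))];print(np.mean(c,0))
A('orange',680,273,.073)
t=cv2.imread("pics/top0.png");m=cv2.inRange(cv2.cvtColor(t,cv2.COLOR_BGR2HSV),(100,150,60),(130,255,255));n,l=cv2.connectedComponents(m);l=l==l[211,378]
pts=np.argwhere(l)[:,::-1].astype(np.float32);bx=cv2.boxPoints(cv2.minAreaRect(pts));W=np.array([at(p,*q,.028) for q in bx]);print(W.round(4),W.mean(0))
print(np.linalg.norm(W[1]-W[0]),np.linalg.norm(W[2]-W[1]))
```

```text
roof [591.5 355.1  78. ]
roof [594.3 265.2  78. ]
roof [508.4 261.3  78. ]
roof [505.7 352.   78. ]
centre [0.54995342 0.30842927 0.078     ]
band [463.1 324.1  64. ]
band [464.4 280.6  64. ]
band [434.6 278.5  64. ]
band [433.2 322.6  64. ]
[0.44884509 0.30148534 0.064     ]
bottlecap [467.3 391.3 140. ]
hiL [650.3  64.6 132. ]
hiR [637.9 -99.5 132. ]
cvL [532.8  73.6 108. ]
cvR [521.8 -91.8 108. ]
covLi [530.5  21.2 105. ]
covRi [523.9 -38.4 105. ]
loL [407.   84.7  81. ]
loR [396.  -84.5  81. ]
pk [522.6  18.7  73. ]
pk [517.1 -38.6  73. ]
pk [474.3 -36.   73. ]
pk [479.7  19.6  73. ]
[ 0.49842097 -0.0090843   0.073     ]
orange [492.6 -53.4  73. ]
[[ 0.6162 -0.2112  0.028 ]
 [ 0.6327 -0.3946  0.028 ]
 [ 0.4434 -0.4053  0.028 ]
 [ 0.4274 -0.2243  0.028 ]] [ 0.52989884 -0.30882247  0.028     ]
0.18415009132182664 0.18962854464794826
```

View pics/cscene.png

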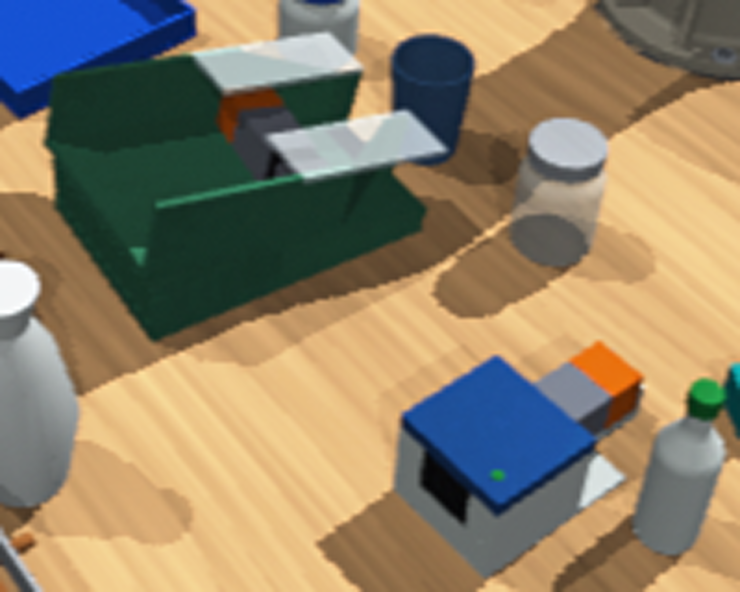

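```bash
python3 -m pendant '[{"fingers":62,"delta_pos":[0,0,-4],"angular":[0,0,-0.149]},{"fingers":62,"delta_pos":[0,0,-4],"angular":[0,0,-0.149]},{"fingers":62,"delta_pos":[0,0,-4],"angular":[0,0,-0.149]},{"fingers":62,"delta_pos":[0,0,-4],"angular":[0,0,-0.149]},{"fingers":62,"delta_pos":[0,0,-4],"angular":[0,0,-0.149]},{"fingers":62,"delta_pos":[0,0,0],"angular":[0,0,-0.149]},{"fingers":62,"delta_pos":[0,0,0],"angular":[0,0,-0.149]},{"fingers":62,"delta_pos":[0,0,0],"angular":[0,0,-0.149]},{"fingers":62,"delta_pos":[0,0,0],"angular":[0,0,-0.149]},{"fingers":62,"delta_pos":[0,0,0],"angular":[0,0,-0.149]},{"fingers":62,"delta_pos":[0,0,0],"angular":[0,0,-0.149]},{"fingers":62,"delta_pos":[0,0,0],"angular":[0,0,-0.149]}]' 40
python3 -m pendant '[{"fingers":62,"delta_pos":[0,0,0],"angular":[0,0,-0.149]},{"fingers":62,"delta_pos":[0,0,0],"angular":[0,0,-0.149]},{"fingers":62,"delta_pos":[0,0,0],"angular":[0,0,-0.149]},{"fingers":62,"delta_pos":[0,0,0],"angular":[0,0,-0.149]},{"fingers":62,"delta_pos":[0,0,0],"angular":[0,0,-0.149]},{"fingers":62,"delta_pos":[0,0,0],"angular":[0,0,-0.149]},{"fingers":62,"delta_pos":[0,0,0],"angular":[0,0,-0.149]},{"fingers":62,"delta_pos":[0,0,0],"angular":[0,0,-0.062]},{"fingers":62,"delta_pos":[0,0,0],"angular":[0,0,0]}]'
```

```text
clock: 1.3
tcp_pos: [0.1637, -0.5509, 0.2508]
orientation: [-0.0, 0.505, 0.863, 0.0]
wrist_force: [-0.5, -0.1, -0.7]
finger_gap: 0.0624
clock: 2.2
tcp_pos: [0.1637, -0.551, 0.2508]
orientation: [-0.0, -0.02, 1.0, 0.0]
wrist_force: [0.4, 0.3, -0.3]
finger_gap: 0.0619
```

```bash
python3 -m pendant '[{"fingers":62,"delta_pos":[-30.5,37,0],"angular":[0,0,0]},{"fingers":62,"delta_pos":[-30.5,37,0],"angular":[0,0,0]},{"fingers":62,"delta_pos":[-30.5,37,0],"angular":[0,0,0]},{"fingers":62,"delta_pos":[-30.5,37,0],"angular":[0,0,0]},{"fingers":62,"delta_pos":[-30.5,37,0],"angular":[0,0,0]},{"fingers":62,"delta_pos":[-30.5,37,0],"angular":[0,0,0]},{"fingers":62,"delta_pos":[-30.5,37,0],"angular":[0,0,0]},{"fingers":62,"delta_pos":[-30.5,37,0],"angular":[0,0,0]},{"fingers":62,"delta_pos":[-30.5,37,0],"angular":[0,0,0]},{"fingers":62,"delta_pos":[-30.5,37,0],"angular":[0,0,0]}]'
python3 -m pendant '[{"fingers":62,"delta_pos":[-2,47,0],"angular":[0,0,0]},{"fingers":62,"delta_pos":[-2,47,0],"angular":[0,0,0]},{"fingers":62,"delta_pos":[-2,47,0],"angular":[0,0,0]},{"fingers":62,"delta_pos":[-2,47,0],"angular":[0,0,0]},{"fingers":62,"delta_pos":[-2,47,0],"angular":[0,0,0]},{"fingers":62,"delta_pos":[-2,47,0],"angular":[0,0,0]},{"fingers":62,"delta_pos":[-2,47,0],"angular":[0,0,0]},{"fingers":62,"delta_pos":[-2,47,0],"angular":[0,0,0]},{"fingers":62,"delta_pos":[-2,47,0],"angular":[0,0,0]},{"fingers":62,"delta_pos":[-2,47,0],"angular":[0,0,0]},{"fingers":62,"delta_pos":[0,0,0],"angular":[0,0,0]},{"fingers":62,"delta_pos":[0,0,0],"angular":[0,0,0]}]'
python3 - <<'E'
from h import *
p=env.camera_params("wrist");im=env.read_camera("wrist");cv2.imwrite("pics/w1.png",im);print(p)
s=env.get_state();print(s['joint_pos'],s['tcp_pos'])
# predicted band corners
for q in((463,324,64),(464,282,64),(433,322,64),(435,280,64),(508,328,66),(509,285,66)): print(q,proj(p,np.array(q)/1000,True))
E
```

```text
clock: 3.2
tcp_pos: [0.4544, -0.1675, 0.2513]
orientation: [0.0, -0.019, 1.0, -0.0]
wrist_force: [1.3, -0.7, -0.3]
finger_gap: 0.0618
clock: 4.4
tcp_pos: [0.4541, 0.3021, 0.2506]
orientation: [-0.001, -0.021, 1.0, -0.0]
wrist_force: [0.2, -1.1, -0.1]
finger_gap: 0.0623
{'fx': 297.3186396354542, 'fy': 297.3186396354542, 'cx': 255.23103121722434, 'cy': 193.9868133334062, 'view': array([[-0.04264124,  0.99908676, -0.00271646, -0.28047189],
       [-0.95647724, -0.04160795, -0.28882533,  0.49034957],
       [-0.28867459, -0.00971763,  0.95737796, -0.26408393],
       [ 0.        ,  0.        ,  0.        ,  1.        ]])}
[ 4.38264696e-01  2.51007146e-01  9.41297455e-03  1.33050941e+00
 -4.61452433e-04  3.98142059e-01] [0.45427534 0.30109877 0.2507641 ]
(463, 324, 64) [275.596535   180.41752971]
(464, 282, 64) [238.89313716 179.71462224]
(433, 322, 64) [275.38125787 154.47173978]
(435, 280, 64) [237.8874788  154.62181955]
(508, 328, 66) [276.66878135 217.84232153]
(509, 285, 66) [240.33518651 217.17137197]
```

View pics/w1.png

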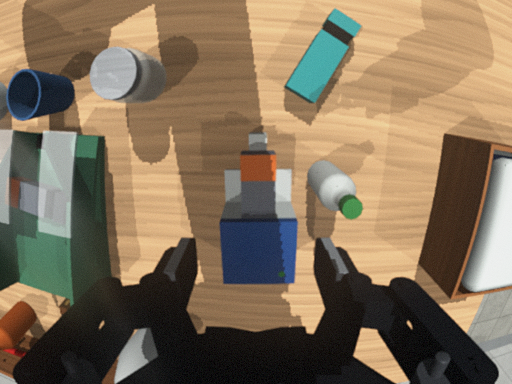

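The wrist view shows the band at about (241–276, 152–182), as predicted to within about 2 px. The turquoise look-alike at (322,57) is well clear, and the bottle is at (335,185).

Run:
```python
from h import *
p=env.camera_params("wrist");im=cv2.imread("pics/w1.png")
h=cv2.cvtColor(im,cv2.COLOR_BGR2HSV);m=cv2.inRange(h,(3,170,120),(16,255,255));m[:140]=0;m[195:]=0;m[:,:225]=0;m[:,290:]=0
pts=np.argwhere(m)[:,::-1].astype(np.float32)
for v in (158,163,168,173,177):
    c=pts[pts[:,1]==v][:,0];print(v,c.min()-.5,c.max()+.5,at(p,c.min()-.5,v,.064,True).round(4),at(p,c.max()+.5,v,.064,True).round(4))
print(pts[:,1].min(),pts[:,1].max())
p=env.camera_params("top");im=cv2.imread("pics/top0.png")
h=cv2.cvtColor(im,cv2.COLOR_BGR2HSV);m=cv2.inRange(h,(3,170,120),(16,255,255));m[:200]=0;m[:,:150]=0;m[:,200:]=0
q=np.argwhere(m)[:,::-1].mean(0);print(q,at(p,*q,.064))
```

```text
158 240.5 275.5 [0.439  0.2821 0.064 ] [0.4373 0.3214 0.064 ]
163 240.5 275.5 [0.4447 0.2822 0.064 ] [0.443  0.3217 0.064 ]
168 240.5 275.5 [0.4505 0.2824 0.064 ] [0.4488 0.322  0.064 ]
173 241.5 274.5 [0.4562 0.2837 0.064 ] [0.4547 0.3212 0.064 ]
177 241.5 274.5 [0.4609 0.2838 0.064 ] [0.4593 0.3215 0.064 ]
155.0 180.0
[176.65185185 230.88148148] [0.44852362 0.3044775  0.064     ]
```

```bash
python3 -m pendant '[{"fingers":60,"delta_pos":[0,1,45],"angular":[0,0,0]},{"fingers":60,"delta_pos":[0,0,45],"angular":[0,0,0]},{"fingers":60,"delta_pos":[0,0,45],"angular":[0,0,0]},{"fingers":60,"delta_pos":[0,0,35],"angular":[0,0,0]},{"fingers":60,"delta_pos":[0,0,20],"angular":[0,0,0]},{"fingers":60,"delta_pos":[0,0,15],"angular":[0,0,0]},{"fingers":60,"delta_pos":[0,0,11.5],"angular":[0,0,0]},{"fingers":60,"delta_pos":[0,0,0],"angular":[0,0,0]}]' 60
python3 -m pendant '[{"fingers":46,"delta_pos":[0,0,0],"angular":[0,0,0]},{"fingers":43,"delta_pos":[0,0,0],"angular":[0,0,0]},{"fingers":41,"delta_pos":[0,0,0],"angular":[0,0,0]},{"fingers":39,"delta_pos":[0,0,0],"angular":[0,0,0]},{"fingers":32,"delta_pos":[0,0,0],"angular":[0,0,0]},{"fingers":30,"delta_pos":[0,0,0],"angular":[0,0,0]},{"fingers":30,"delta_pos":[0,0,0],"angular":[0,0,0]}]' 60
```

```text
clock: 5.25
tcp_pos: [0.454, 0.3004, 0.0335]
orientation: [-0.001, -0.019, 1.0, -0.001]
wrist_force: [0.3, 0.4, 0.1]
finger_gap: 0.06
clock: 5.95
tcp_pos: [0.4556, 0.303, 0.0363]
orientation: [0.001, -0.021, 1.0, 0.001]
wrist_force: [-1.2, 0.8, 7.6]
finger_gap: 0.0393
```

```bash
python3 -m pendant '[{"fingers":30,"delta_pos":[0,0,-2],"angular":[0,0,0]},{"fingers":30,"delta_pos":[2,0,0],"angular":[0,0,0]},{"fingers":30,"delta_pos":[3,0,0],"angular":[0,0,0]},{"fingers":30,"delta_pos":[3,0,0],"angular":[0,0,0]},{"fingers":30,"delta_pos":[3,0,0],"angular":[0,0,0]},{"fingers":30,"delta_pos":[3,0,0],"angular":[0,0,0]}]' 60
python3 -m pendant '[{"fingers":30,"delta_pos":[4,0,0],"angular":[0,0,0]},{"fingers":30,"delta_pos":[4,0,0],"angular":[0,0,0]},{"fingers":30,"delta_pos":[4,0,0],"angular":[0,0,0]},{"fingers":30,"delta_pos":[4,0,0],"angular":[0,0,0]}]'
python3 -m pendant '[{"fingers":30,"delta_pos":[5,0,0],"angular":[0,0,0]},{"fingers":30,"delta_pos":[5,0,0],"angular":[0,0,0]},{"fingers":30,"delta_pos":[5,0,0],"angular":[0,0,0]},{"fingers":30,"delta_pos":[5,0,0],"angular":[0,0,0]},{"fingers":30,"delta_pos":[5,0,0],"angular":[0,0,0]},{"fingers":30,"delta_pos":[0,0,0],"angular":[0,0,0]}]'
```

```text
clock: 6.55
tcp_pos: [0.443, 0.3018, 0.0374]
orientation: [0.002, -0.02, 1.0, 0.0]
wrist_force: [4.7, 2.1, -1.4]
finger_gap: 0.0391
clock: 6.95
tcp_pos: [0.4252, 0.3009, 0.0369]
orientation: [0.001, -0.02, 1.0, -0.0]
wrist_force: [2.4, 1.7, -0.6]
finger_gap: 0.0393
clock: 7.55
tcp_pos: [0.3982, 0.2996, 0.0365]
orientation: [-0.001, -0.02, 1.0, -0.0]
wrist_force: [-1.5, -0.3, -0.9]
finger_gap: 0.0389
```

Run:
```python
from h import *
cv2.imwrite("pics/w2.png",env.read_camera("wrist"));cv2.imwrite("pics/s2.png",env.read_camera("scene")[180:320,260:420])
a=cv2.imread("pics/w2.png");b=cv2.resize(cv2.imread("pics/s2.png"),(439,384));cv2.imwrite("pics/v2.png",cv2.resize(np.hstack([a,b]),(800,323)))
```

```text
(no output)
```

View pics/v2.png

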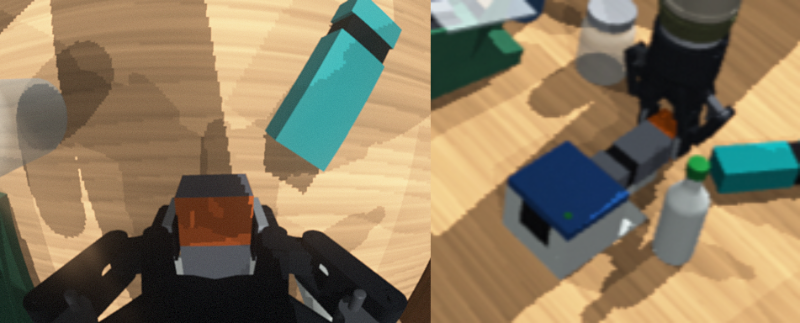

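The pack is out: the scene crop shows its whole length with the groove in front of the dock. The gripper holds the orange band. Next I lift it and carry it to the tray.

```bash
python3 -m pendant '[{"fingers":30,"delta_pos":[0,0,-15],"angular":[0,0,0]},{"fingers":30,"delta_pos":[0,0,-35],"angular":[0,0,0]},{"fingers":30,"delta_pos":[0,0,-45],"angular":[0,0,0]},{"fingers":30,"delta_pos":[0,0,-45],"angular":[0,0,0]},{"fingers":30,"delta_pos":[0,0,-35],"angular":[0,0,0]},{"fingers":30,"delta_pos":[-2,-15,0],"angular":[0,0,0]},{"fingers":30,"delta_pos":[-4,-35,0],"angular":[0,0,0]},{"fingers":30,"delta_pos":[-5,-46,0],"angular":[0,0,0]},{"fingers":30,"delta_pos":[-5,-46,0],"angular":[0,0,0]},{"fingers":30,"delta_pos":[-5,-46,0],"angular":[0,0,0]},{"fingers":30,"delta_pos":[-5,-46,0],"angular":[0,0,0]},{"fingers":30,"delta_pos":[-5,-46,0],"angular":[0,0,0]}]'
python3 -m pendant '[{"fingers":30,"delta_pos":[-5,-46,0],"angular":[0,0,0]},{"fingers":30,"delta_pos":[-5,-46,0],"angular":[0,0,0]},{"fingers":30,"delta_pos":[-5,-46,0],"angular":[0,0,0]},{"fingers":30,"delta_pos":[-5,-46,0],"angular":[0,0,0]},{"fingers":30,"delta_pos":[-5,-46,0],"angular":[0,0,0]},{"fingers":30,"delta_pos":[-5,-46,0],"angular":[0,0,0]},{"fingers":30,"delta_pos":[-5,-46,0],"angular":[0,0,0]},{"fingers":30,"delta_pos":[-5,-40,0],"angular":[0,0,0]},{"fingers":30,"delta_pos":[-5,-12,0],"angular":[0,0,-0.03]},{"fingers":30,"delta_pos":[0,0,0],"angular":[0,0,0]},{"fingers":30,"delta_pos":[0,0,0],"angular":[0,0,0]}]'
python3 - <<'E'
from h import *
s=env.get_state();print(s['tcp_pos'],R.from_quat(np.roll(s['orientation'],-1)).as_matrix().round(3),s['wrist_force'])
cv2.imwrite("pics/w3.png",env.read_camera("wrist"))
p=env.camera_params("wrist")
h=cv2.cvtColor(cv2.imread("pics/w3.png"),cv2.COLOR_BGR2HSV)
for q in ((.6162,-.2112,.028),(.6327,-.3946,.028),(.4434,-.4053,.028),(.4274,-.2243,.028)):print(proj(p,q,True))
E
```

```text
clock: 8.85
tcp_pos: [0.4411, 0.0193, 0.2107]
orientation: [-0.001, -0.02, 1.0, 0.0]
wrist_force: [0.2, 1.1, -1.4]
finger_gap: 0.0393
clock: 9.95
tcp_pos: [0.5009, -0.3501, 0.2102]
orientation: [-0.001, -0.034, 0.999, 0.001]
wrist_force: [-0.6, 0.5, -2.0]
finger_gap: 0.0393
[ 0.50094837 -0.35006576  0.21023712] [[-0.998 -0.069 -0.002]
 [-0.069  0.998  0.002]
 [ 0.002  0.002 -1.   ]] [-0.64652224  0.45186808 -2.0406099 ]
[354.70117012 266.50999949]
[213.87605967 271.11489248]
[209.25325935 118.41559744]
[370.42641215 118.90134899]
```

View pics/w3.png

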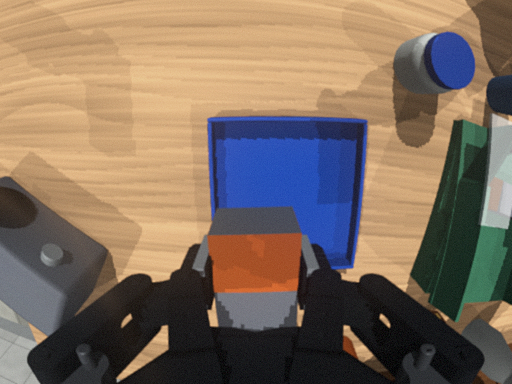

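The tray corners at (208,118), (366,119) and (352,267) match the prediction. The held pack sits over the left half of the tray.

```bash
python3 -m pendant '[{"fingers":30,"delta_pos":[5,0,20],"angular":[0,0,0]},{"fingers":30,"delta_pos":[0,0,40],"angular":[0,0,0]},{"fingers":30,"delta_pos":[0,0,45],"angular":[0,0,0]},{"fingers":30,"delta_pos":[0,0,40],"angular":[0,0,0]},{"fingers":30,"delta_pos":[0,0,25],"angular":[0,0,0]},{"fingers":30,"delta_pos":[0,0,12],"angular":[0,0,0]},{"fingers":30,"delta_pos":[0,0,6],"angular":[0,0,0]},{"fingers":30,"delta_pos":[0,0,4],"angular":[0,0,0]},{"fingers":30,"delta_pos":[0,0,2],"angular":[0,0,0]},{"fingers":30,"delta_pos":[0,0,0],"angular":[0,0,0]},{"fingers":30,"delta_pos":[0,0,0],"angular":[0,0,0]}]'
python3 -m pendant '[{"fingers":30,"delta_pos":[0,0,1],"angular":[0,0,0]},{"fingers":30,"delta_pos":[0,0,0],"angular":[0,0,0]}]'
```

```text
clock: 11.1
tcp_pos: [0.4976, -0.3514, 0.0189]
orientation: [0.001, -0.035, 0.999, -0.001]
wrist_force: [0.2, -0.2, -1.7]
finger_gap: 0.0393
clock: 11.3
tcp_pos: [0.4971, -0.351, 0.0171]
orientation: [0.0, -0.035, 0.999, -0.0]
wrist_force: [0.2, 0.3, -1.7]
finger_gap: 0.0392
```

```bash
python3 -m pendant '[{"fingers":30,"delta_pos":[0,0,1.5],"angular":[0,0,0]},{"fingers":30,"delta_pos":[0,0,1.5],"angular":[0,0,0]},{"fingers":30,"delta_pos":[0,0,0],"angular":[0,0,0]}]'
python3 -m pendant '[{"fingers":30,"delta_pos":[0,0,1],"angular":[0,0,0]},{"fingers":30,"delta_pos":[0,0,0],"angular":[0,0,0]}]'
python3 -m pendant '[{"fingers":30,"delta_pos":[0,0,1],"angular":[0,0,0]},{"fingers":30,"delta_pos":[0,0,0],"angular":[0,0,0]}]'
```

```text
clock: 11.6
tcp_pos: [0.4967, -0.3507, 0.0134]
orientation: [-0.0, -0.035, 0.999, 0.0]
wrist_force: [-0.4, -0.1, -1.1]
finger_gap: 0.0391
clock: 11.8
tcp_pos: [0.4969, -0.3508, 0.0126]
orientation: [-0.0, -0.035, 0.999, 0.0]
wrist_force: [-0.6, -0.3, -1.3]
finger_gap: 0.039
clock: 12.0
tcp_pos: [0.4969, -0.3508, 0.0117]
orientation: [-0.0, -0.035, 0.999, 0.0]
wrist_force: [0.4, -0.3, -1.5]
finger_gap: 0.0394
```

```bash
python3 -m pendant '[{"fingers":30,"delta_pos":[0,0,1],"angular":[0,0,0]},{"fingers":30,"delta_pos":[0,0,0],"angular":[0,0,0]}]'
python3 -m pendant '[{"fingers":30,"delta_pos":[0,0,0.7],"angular":[0,0,0]},{"fingers":30,"delta_pos":[0,0,0],"angular":[0,0,0]}]'
```

```text
clock: 12.2
tcp_pos: [0.497, -0.3509, 0.0113]
orientation: [0.0, -0.035, 0.999, -0.0]
wrist_force: [-2.3, 1.1, 2.6]
finger_gap: 0.039
clock: 12.4
tcp_pos: [0.4971, -0.3509, 0.0113]
orientation: [0.0, -0.035, 0.999, -0.0]
wrist_force: [-3.0, 2.3, 7.8]
finger_gap: 0.0391
```

```bash
python3 -m pendant '[{"fingers":42,"delta_pos":[0,0,-0.5],"angular":[0,0,0]},{"fingers":46,"delta_pos":[0,0,0],"angular":[0,0,0]},{"fingers":50,"delta_pos":[0,0,0],"angular":[0,0,0]},{"fingers":51,"delta_pos":[0,0,0],"angular":[0,0,0]},{"fingers":51,"delta_pos":[0,0,-10],"angular":[0,0,0]},{"fingers":51,"delta_pos":[0,0,-30],"angular":[0,0,0]},{"fingers":51,"delta_pos":[0,0,-45],"angular":[0,0,0]}]'
python3 -m pendant '[{"fingers":62,"delta_pos":[0,0,-10],"angular":[0,0,0.143]},{"fingers":62,"delta_pos":[0,0,-10],"angular":[0,0,0.143]},{"fingers":62,"delta_pos":[0,0,-10],"angular":[0,0,0.143]},{"fingers":62,"delta_pos":[0,0,-10],"angular":[0,0,0.143]},{"fingers":62,"delta_pos":[0,0,-10],"angular":[0,0,0.143]},{"fingers":62,"delta_pos":[0,0,-10],"angular":[0,0,0.143]},{"fingers":62,"delta_pos":[0,0,-10],"angular":[0,0,0.143]},{"fingers":62,"delta_pos":[0,0,-10],"angular":[0,0,0.143]},{"fingers":62,"delta_pos":[0,0,-10],"angular":[0,0,0.143]},{"fingers":62,"delta_pos":[0,0,-10],"angular":[0,0,0.143]},{"fingers":62,"delta_pos":[0,0,-10],"angular":[0,0,0.143]},{"fingers":62,"delta_pos":[0,0,0],"angular":[0,0,0.147]}]'
python3 -m pendant '[{"fingers":62,"delta_pos":[42.5,-7,0],"angular":[0,0,0]},{"fingers":62,"delta_pos":[42.5,-7,0],"angular":[0,0,0]},{"fingers":62,"delta_pos":[42.5,-7,0],"angular":[0,0,0]},{"fingers":62,"delta_pos":[42.5,-7,0],"angular":[0,0,0]},{"fingers":62,"delta_pos":[42.5,-7,0],"angular":[0,0,0]},{"fingers":62,"delta_pos":[42.5,-7,0],"angular":[0,0,0]},{"fingers":62,"delta_pos":[42.5,-7,0],"angular":[0,0,0]},{"fingers":62,"delta_pos":[42.5,-7,0],"angular":[0,0,0]},{"fingers":62,"delta_pos":[0,0,0],"angular":[-0.105,0,0]},{"fingers":62,"delta_pos":[0,0,0],"angular":[-0.105,0,0]},{"fingers":62,"delta_pos":[0,0,0],"angular":[0,0,0]}]'
python3 - <<'E'
from h import *
s=env.get_state();print(s['joint_pos'],s['tcp_pos'],R.from_quat(np.roll(s['orientation'],-1)).as_matrix().round(3))
a=env.read_camera("wrist");cv2.imwrite("pics/w4.png",a);b=env.read_camera("top");cv2.imwrite("pics/t4.png",b)
p=env.camera_params("wrist");np.save("pw4.npy",np.array([p['fx'],p['fy'],p['cx'],p['cy'],*np.array(p['view']).ravel()]))
c=cv2.resize(b[170:255,335:420],(288,288));c=np.vstack([c,np.zeros((96,288,3),np.uint8)])
cv2.imwrite("pics/v4.png",np.hstack([a,c]))
print(proj(p,(.498,-.009,.079),True))
E
```

```text
clock: 13.1
tcp_pos: [0.4953, -0.3493, 0.0943]
orientation: [-0.002, -0.035, 0.999, 0.002]
wrist_force: [1.0, -0.3, -0.4]
finger_gap: 0.0511
clock: 14.3
tcp_pos: [0.4976, -0.3514, 0.2081]
orientation: [0.002, 0.736, 0.676, 0.0]
wrist_force: [1.3, 0.2, 0.1]
finger_gap: 0.0621
clock: 15.4
tcp_pos: [0.464, -0.006, 0.2047]
orientation: [0.076, 0.73, 0.675, 0.071]
wrist_force: [-1.1, 0.1, -0.2]
finger_gap: 0.0619
[-0.20330446 -0.06155653 -0.47796487  0.94742768  0.02612836  1.44776959] [ 0.46396796 -0.00595817  0.20473559] [[ 0.077  0.975  0.206]
 [ 0.997 -0.076 -0.016]
 [ 0.     0.207 -0.978]]
[257.63009731 182.3017785 ]
```

View pics/v4.png

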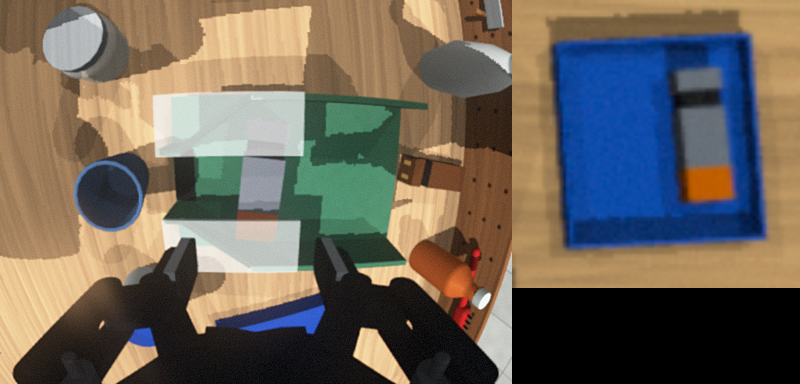

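Pack 1 lies flat in the tray's right half (in the top view). In the wrist view the chute pack shows between the covers, with corners ≈(244,157), (285,158), (278,215), (238,213).

```bash
cat >> h.py <<'E'
yc=-.07;ux=np.array([np.cos(yc)*np.cos(.21),np.sin(yc)*np.cos(.21),np.sin(.21)]);uy=np.array([-np.sin(yc),np.cos(yc),0]);un=np.cross(ux,uy);mid=np.array([.522,-.009,.05])
def slope(p,u,v,h,fish=True): # chute coords (mm) of pixel on plane h above floor
    o,d=ray(p,u,v,fish);t=((mid+h*un-o)@un)/(d@un);q=o+t*d-mid;return np.round([q@ux*1000,q@uy*1000],1)
E
python3 - <<'E'
from h import *
a=np.load("pw4.npy");p=dict(fx=a[0],fy=a[1],cx=a[2],cy=a[3],view=a[4:].reshape(4,4))
for n,u,v,h in(('tl',244,157,.034),('tr',285,158,.034),('br',278,215,.034),('bl',238,213,.034),('covT',305,155,.057),('covTo',305,93,.057),('covB',300,220,.057),('covBo',298,272,.057),('orange',261,211,.034),('hiT',427,106,.057),('hiB',405,264,.057)):print(n,slope(p,u,v,h))
s=env.get_state();q=s['tcp_pos']-mid;print('tcp',q@ux,q@uy,q@un)
im=cv2.imread("pics/w4.png");cv2.imwrite("pics/c4.png",cv2.resize(im[85:285,140:420],None,fx=2.8,fy=2.8,interpolation=cv2.INTER_CUBIC))
E
```

```text
tl [-29.9  23. ]
tr [ 8.3 21.9]
br [  2.6 -35. ]
bl [-36.8 -32.6]
covT [23.3 28.7]
covTo [22.5 81.8]
covB [ 21.1 -31.2]
covBo [ 22.1 -87.2]
orange [-14.2 -30.6]
hiT [140.7  78.4]
hiB [140.1 -85.6]
tcp -0.020358599444096917 -0.0023194933120817274 0.16452238005449843
```

View pics/c4.png

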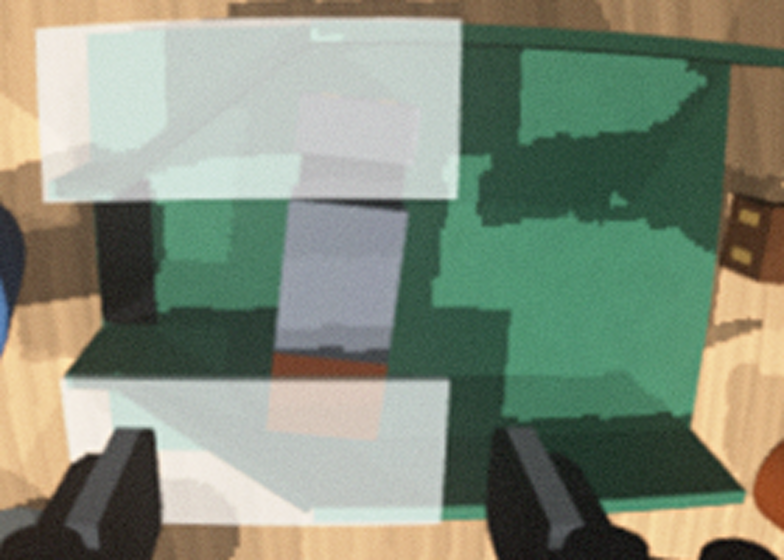

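```bash
sed -i 's/mid=np.array(.*/mid=np.array([.535,-.010,.05])/' h.py
python3 - <<'E'
from h import *
a=np.load("pw4.npy");p=dict(fx=a[0],fy=a[1],cx=a[2],cy=a[3],view=a[4:].reshape(4,4))
f=lambda x,y:(140+(x+.5)/2.8-.5,85+(y+.5)/2.8-.5)
C=[]
for n,u,v,h in(('TL',301,95,.034),('TR',419,105,.034),('BR',378,440,.034),('BL',267,430,.034),('covT',462,195,.057),('covTo',462,20,.057),('covB',449,380,.057),('covBo',441,522,.057),('hiB',745,495,.057),('floorhiT',728,65,0),('floorhiB',692,418,0),('sT',290,200,.034),('sTr',407,210,.034),('sBr',388,366,.034),('sBl',274,352,.034)):
    r=slope(p,*f(u,v),h);print(n,r);C.append(r)
C=np.array(C);print('centre',C[:4].mean(0),'slot centre',C[-4:].mean(0),'axis',np.degrees(np.arctan2(*(C[0]+C[1]-C[2]-C[3]))))
s=env.get_state();q=s['tcp_pos']-mid;print('tcp',q@ux,q@uy,q@un)
E
```

```text
TL [-39.4  58.7]
TR [-0.5 55.4]
BR [-12.8 -65.7]
BL [-53.6 -61.3]
covT [10.7 28.9]
covTo [ 9.9 83. ]
covB [  8.8 -32.6]
covBo [  8.9 -87.7]
hiB [129.3 -84.1]
floorhiT [128.8  74.7]
floorhiB [128.9 -77. ]
sT [-43.5  23.5]
sTr [-4.1 19.9]
sBr [ -9.7 -36.4]
sBl [-50.2 -30.7]
centre [-26.575  -3.225] slot centre [-26.875  -5.925] axis 6.272367598599852
tcp -0.033110270035459036 -0.0022311993272163735 0.16724030229430364
```

```bash
python3 -m pendant '[{"fingers":62,"delta_pos":[0,0,0],"angular":[0,0,0.09]},{"fingers":62,"delta_pos":[-0.5,6.5,0],"angular":[0,0,0]},{"fingers":62,"delta_pos":[0,0,30],"angular":[0,0,0]},{"fingers":62,"delta_pos":[0,0,40],"angular":[0,0,0]},{"fingers":62,"delta_pos":[0,0,30],"angular":[0,0,0]},{"fingers":62,"delta_pos":[0,0,0],"angular":[0,0,0]},{"fingers":62,"delta_pos":[0,0,0],"angular":[0,0,0]}]' 60
python3 - <<'E'
from h import *
s=env.get_state();q=s['tcp_pos']-mid;print('tcp',q@ux,q@uy,q@un,s['wrist_force']);M=R.from_quat(np.roll(s['orientation'],-1)).as_matrix();print([[round(float(M[:,i]@w),3) for w in(ux,uy,un)] for i in range(3)])
a=env.read_camera("wrist");cv2.imwrite("pics/w5.png",a)
p=env.camera_params("wrist")
for t in((-26.6-20,-3),(-26.6+20,-3)):
    print(proj(p,mid+ux*t[0]/1000+uy*t[1]/1000+un*.034,True))
E
```

```text
clock: 16.2
tcp_pos: [0.4958, -0.0112, 0.1093]
orientation: [0.073, 0.76, 0.642, 0.074]
wrist_force: [0.3, -0.2, 0.4]
finger_gap: 0.0626
tcp -0.025818892112412263 -0.003928604852436998 0.06610364092223875 [ 0.26862725 -0.15852335  0.37205919]
[[0.098, 0.995, -0.002], [0.995, -0.098, -0.002], [-0.002, -0.002, -1.0]]
[220.21334867 224.38023688]
[282.2799045  218.85080797]
```

View pics/w5.png

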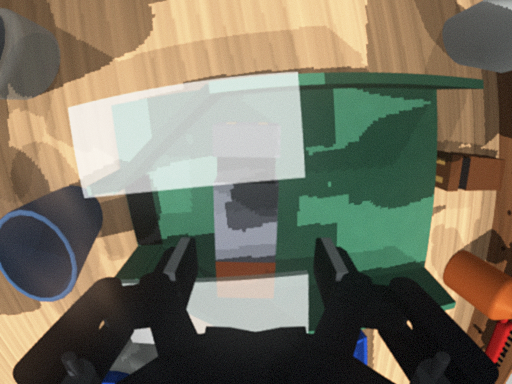

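The pack is now square to the jaws: its edges run vertically in the image at columns ≈215 and 277. It sits about 3–4 mm farther downhill than predicted, so I correct for that and descend.

```bash
python3 -m pendant '[{"fingers":62,"delta_pos":[1,-4,0],"angular":[0,0,0]},{"fingers":62,"delta_pos":[0,0,20],"angular":[0,0,0]},{"fingers":62,"delta_pos":[0,0,20],"angular":[0,0,0]},{"fingers":62,"delta_pos":[0,0,12],"angular":[0,0,0]},{"fingers":62,"delta_pos":[0,0,0],"angular":[0,0,0]},{"fingers":62,"delta_pos":[0,0,0],"angular":[0,0,0]}]' 50
python3 -m pendant '[{"fingers":62,"delta_pos":[0,0,6],"angular":[0,0,0]},{"fingers":62,"delta_pos":[0,0,0],"angular":[0,0,0]}]'
python3 - <<'E'
from h import *
s=env.get_state();q=s['tcp_pos']-mid;print('tcp',q@ux,q@uy,q@un,s['wrist_force'])
E
```

```text
clock: 16.85
tcp_pos: [0.5026, -0.01, 0.0587]
orientation: [0.074, 0.76, 0.641, 0.075]
wrist_force: [0.6, -0.5, 1.4]
finger_gap: 0.0619
clock: 17.05
tcp_pos: [0.5037, -0.0101, 0.052]
orientation: [0.074, 0.76, 0.641, 0.075]
wrist_force: [0.8, 0.7, 0.3]
finger_gap: 0.0618
tcp -0.030094448022733405 -0.0022453378192259605 0.00850150363619844 [0.752352   0.67627541 0.2606984 ]
```

```bash
python3 -m pendant '[{"fingers":50,"delta_pos":[0,0,2],"angular":[0,0,0]},{"fingers":46,"delta_pos":[0,0,0],"angular":[0,0,0]},{"fingers":43,"delta_pos":[0,0,0],"angular":[0,0,0]},{"fingers":41,"delta_pos":[0,0,0],"angular":[0,0,0]},{"fingers":39,"delta_pos":[0,0,0],"angular":[0,0,0]},{"fingers":32,"delta_pos":[0,0,0],"angular":[0,0,0]},{"fingers":30,"delta_pos":[0,0,-1],"angular":[0,0,0]},{"fingers":30,"delta_pos":[0,0,0],"angular":[0,0,0]}]' 60
python3 - <<'E'
from h import *
s=env.get_state();q=s['tcp_pos']-mid;print('tcp',q@ux,q@uy,q@un,s['wrist_force'])
E
```

```text
clock: 17.85
tcp_pos: [0.5037, -0.01, 0.0506]
orientation: [0.074, 0.76, 0.641, 0.075]
wrist_force: [-0.1, -0.5, -1.8]
finger_gap: 0.0392
tcp -0.030410508438172768 -0.002237325173744635 0.007083014483199282 [-0.09156586 -0.54249219 -1.77258431]
```

```bash
python3 -m pendant '[{"fingers":30,"delta_pos":[0.2,2,0],"angular":[0,0,0]},{"fingers":30,"delta_pos":[0.4,4,0],"angular":[0,0,0]},{"fingers":30,"delta_pos":[0.6,6,0],"angular":[0,0,0]},{"fingers":30,"delta_pos":[0.8,8,0],"angular":[0,0,0]},{"fingers":30,"delta_pos":[0.8,8,0],"angular":[0,0,0]}]'
python3 -m pendant '[{"fingers":30,"delta_pos":[0.8,8,0],"angular":[0,0,0]},{"fingers":30,"delta_pos":[0.8,8,0],"angular":[0,0,0]},{"fingers":30,"delta_pos":[0.8,8,0],"angular":[0,0,0]},{"fingers":30,"delta_pos":[0.8,8,0],"angular":[0,0,0]},{"fingers":30,"delta_pos":[0.8,8,0],"angular":[0,0,0]},{"fingers":30,"delta_pos":[0.8,8,0],"angular":[0,0,0]},{"fingers":30,"delta_pos":[0.8,8,0],"angular":[0,0,0]},{"fingers":30,"delta_pos":[0,0,0],"angular":[0,0,0]}]'
python3 - <<'E'
from h import *
s=env.get_state();q=s['tcp_pos']-mid;print('tcp',q@ux,q@uy,q@un,s['wrist_force'])
a=env.read_camera("wrist");cv2.imwrite("pics/w6.png",a)
E
```

```text
clock: 18.35
tcp_pos: [0.5321, -0.0121, 0.0567]
orientation: [0.074, 0.76, 0.641, 0.075]
wrist_force: [0.3, 0.0, -1.5]
finger_gap: 0.039
clock: 19.15
tcp_pos: [0.5875, -0.016, 0.0688]
orientation: [0.074, 0.76, 0.641, 0.075]
wrist_force: [0.3, 0.3, -0.8]
finger_gap: 0.039
tcp 0.05558381812143452 -0.0022877192923075394 0.007333079784798437 [ 0.34620012  0.32270823 -0.75885757]
```

View pics/w6.png

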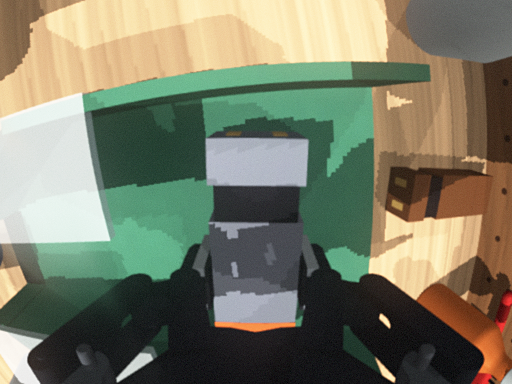

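The pack is well clear of the cover: the cover edge is at column 108 and the pack starts at column 207. Lifting it out.

```bash
python3 -m pendant '[{"fingers":30,"delta_pos":[0,0,-10],"angular":[0,0,0]},{"fingers":30,"delta_pos":[0,0,-30],"angular":[0,0,0]},{"fingers":30,"delta_pos":[0,0,-40],"angular":[0,0,0]},{"fingers":30,"delta_pos":[0,0,-40],"angular":[0,0,0]},{"fingers":30,"delta_pos":[0,0,-30],"angular":[0,0,0]},{"fingers":30,"delta_pos":[0,0,0],"angular":[0.07,0,0]},{"fingers":30,"delta_pos":[0,0,0],"angular":[0.07,0,0]},{"fingers":30,"delta_pos":[0,0,0],"angular":[0.07,0,0]},{"fingers":30,"delta_pos":[0,0,0],"angular":[0,0,0]}]'
python3 -m pendant '[{"fingers":30,"delta_pos":[0,0,0],"angular":[0,0,0.14]},{"fingers":30,"delta_pos":[0,0,0],"angular":[0,0,0.14]},{"fingers":30,"delta_pos":[0,0,0],"angular":[0,0,0.14]},{"fingers":30,"delta_pos":[0,0,0],"angular":[0,0,0.14]},{"fingers":30,"delta_pos":[0,0,0],"angular":[0,0,0.14]},{"fingers":30,"delta_pos":[0,0,0],"angular":[0,0,0.14]},{"fingers":30,"delta_pos":[0,0,0],"angular":[0,0,0.14]},{"fingers":30,"delta_pos":[0,0,0],"angular":[0,0,0.14]},{"fingers":30,"delta_pos":[0,0,0],"angular":[0,0,0.14]},{"fingers":30,"delta_pos":[0,0,0],"angular":[0,0,0.07]},{"fingers":30,"delta_pos":[0,0,0],"angular":[0,0,0]}]'
python3 - <<'E'
from h import *
s=env.get_state();M=R.from_quat(np.roll(s['orientation'],-1)).as_matrix();print(s['tcp_pos'],M.round(3),s['joint_pos'],s['wrist_force'])
print(M.T@(np.array([.529,-.274,s['tcp_pos'][2]])-s['tcp_pos'])*1000)
E
```

```text
clock: 20.1
tcp_pos: [0.5555, -0.0136, 0.2149]
orientation: [-0.007, 0.764, 0.645, 0.006]
wrist_force: [-0.0, 0.2, -1.7]
finger_gap: 0.0391
clock: 21.2
tcp_pos: [0.554, -0.013, 0.2153]
orientation: [-0.009, 0.999, 0.037, 0.002]
wrist_force: [0.5, -1.2, -2.3]
finger_gap: 0.0391
[ 0.55399057 -0.01303932  0.21530219] [[ 0.997  0.074  0.004]
 [ 0.074 -0.997  0.018]
 [ 0.005 -0.018 -1.   ]] [-0.17861219  0.2758014  -0.04448632  1.25024302  0.01862969  2.88914966] [ 0.50655227 -1.20303735 -2.33846025]
[-44.16063265 258.36256303  -4.86092474]
```

```bash
python3 -m pendant '[{"fingers":30,"delta_pos":[-3,18,0],"angular":[-0.018,0,0]},{"fingers":30,"delta_pos":[-7,42,0],"angular":[0,0,0]},{"fingers":30,"delta_pos":[-8,46,0],"angular":[0,0,0]},{"fingers":30,"delta_pos":[-8,46,0],"angular":[0,0,0]},{"fingers":30,"delta_pos":[-8,46,0],"angular":[0,0,0]},{"fingers":30,"delta_pos":[-7,42,0],"angular":[0,0,0]},{"fingers":30,"delta_pos":[-3,18,0],"angular":[0,0,0]},{"fingers":30,"delta_pos":[0,0,0],"angular":[0,0,0]},{"fingers":30,"delta_pos":[0,0,0],"angular":[0,0,0]}]'
python3 - <<'E'
from h import *
s=env.get_state();M=R.from_quat(np.roll(s['orientation'],-1)).as_matrix();print(s['tcp_pos'],M.round(3),s['wrist_force'])
cv2.imwrite("pics/w7.png",env.read_camera("wrist"))
E
```

```text
clock: 22.1
tcp_pos: [0.5292, -0.2737, 0.2142]
orientation: [-0.001, 0.999, 0.037, 0.002]
wrist_force: [0.1, 0.1, -1.1]
finger_gap: 0.0392
[ 0.5292431  -0.27373589  0.21419106] [[ 0.997  0.073  0.003]
 [ 0.073 -0.997  0.001]
 [ 0.003 -0.001 -1.   ]] [ 0.13665294  0.08567492 -1.07136412]
```

View pics/w7.png

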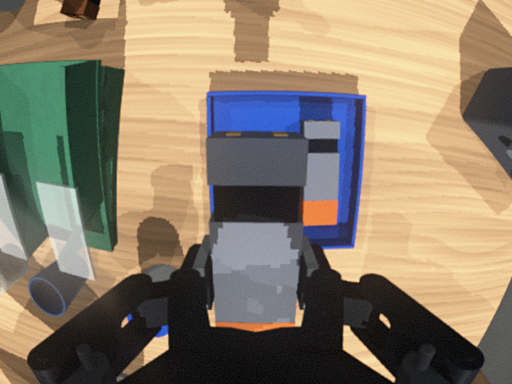

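The held pack is over the free half of the tray. Pack 1 stands clear at columns 303–340.

```bash
python3 -m pendant '[{"fingers":30,"delta_pos":[0,0,20],"angular":[0,0,0]},{"fingers":30,"delta_pos":[0,0,40],"angular":[0,0,0]},{"fingers":30,"delta_pos":[0,0,45],"angular":[0,0,0]},{"fingers":30,"delta_pos":[0,0,40],"angular":[0,0,0]},{"fingers":30,"delta_pos":[0,0,25],"angular":[0,0,0]},{"fingers":30,"delta_pos":[0,0,12],"angular":[0,0,0]},{"fingers":30,"delta_pos":[0,0,8],"angular":[0,0,0]},{"fingers":30,"delta_pos":[0,0,4],"angular":[0,0,0]},{"fingers":30,"delta_pos":[0,0,0],"angular":[0,0,0]},{"fingers":30,"delta_pos":[0,0,0],"angular":[0,0,0]}]'
python3 -m pendant '[{"fingers":30,"delta_pos":[0,0,2],"angular":[0,0,0]},{"fingers":30,"delta_pos":[0,0,2],"angular":[0,0,0]},{"fingers":30,"delta_pos":[0,0,0],"angular":[0,0,0]}]'
python3 -m pendant '[{"fingers":30,"delta_pos":[0,0,1],"angular":[0,0,0]},{"fingers":30,"delta_pos":[0,0,0],"angular":[0,0,0]}]'
```

```text
clock: 23.15
tcp_pos: [0.5315, -0.2742, 0.0217]
orientation: [0.0, 0.999, 0.037, 0.003]
wrist_force: [0.5, 0.5, -1.2]
finger_gap: 0.0391
clock: 23.45
tcp_pos: [0.5305, -0.2737, 0.0164]
orientation: [-0.0, 0.999, 0.037, 0.002]
wrist_force: [-0.6, -0.2, -1.8]
finger_gap: 0.0391
clock: 23.65
tcp_pos: [0.5304, -0.2737, 0.0152]
orientation: [-0.0, 0.999, 0.037, 0.002]
wrist_force: [-0.1, -0.1, -1.4]
finger_gap: 0.0394
```

```bash
for i in 1; do :; done
python3 -m pendant '[{"fingers":30,"delta_pos":[0,0,1],"angular":[0,0,0]},{"fingers":30,"delta_pos":[0,0,0],"angular":[0,0,0]}]'
python3 -m pendant '[{"fingers":30,"delta_pos":[0,0,0.8],"angular":[0,0,0]},{"fingers":30,"delta_pos":[0,0,0],"angular":[0,0,0]}]'
python3 -m pendant '[{"fingers":30,"delta_pos":[0,0,0.8],"angular":[0,0,0]},{"fingers":30,"delta_pos":[0,0,0],"angular":[0,0,0]}]'
```

```text
clock: 23.85
tcp_pos: [0.5305, -0.2736, 0.0142]
orientation: [-0.0, 0.999, 0.037, 0.002]
wrist_force: [-0.2, -0.9, -2.1]
finger_gap: 0.0392
clock: 24.05
tcp_pos: [0.5305, -0.2736, 0.0134]
orientation: [-0.0, 0.999, 0.037, 0.002]
wrist_force: [-0.2, 0.2, -1.9]
finger_gap: 0.0395
clock: 24.25
tcp_pos: [0.5305, -0.2736, 0.0126]
orientation: [-0.0, 0.999, 0.037, 0.002]
wrist_force: [-0.2, 0.9, -2.2]
finger_gap: 0.0392
```

```bash
python3 -m pendant '[{"fingers":30,"delta_pos":[0,0,0.8],"angular":[0,0,0]},{"fingers":30,"delta_pos":[0,0,0],"angular":[0,0,0]}]'
python3 -m pendant '[{"fingers":30,"delta_pos":[0,0,0.8],"angular":[0,0,0]},{"fingers":30,"delta_pos":[0,0,0],"angular":[0,0,0]}]'
```

```text
clock: 24.45
tcp_pos: [0.5305, -0.2736, 0.0118]
orientation: [-0.0, 0.999, 0.037, 0.002]
wrist_force: [-0.8, 0.9, -1.8]
finger_gap: 0.039
clock: 24.65
tcp_pos: [0.5307, -0.2737, 0.0113]
orientation: [-0.0, 0.999, 0.037, 0.002]
wrist_force: [0.5, -0.0, -0.9]
finger_gap: 0.0391
```

```bash
python3 -m pendant '[{"fingers":30,"delta_pos":[0,0,0.8],"angular":[0,0,0]},{"fingers":30,"delta_pos":[0,0,0],"angular":[0,0,0]}]'
python3 -m pendant '[{"fingers":30,"delta_pos":[0,0,0.5],"angular":[0,0,0]},{"fingers":30,"delta_pos":[0,0,0],"angular":[0,0,0]}]'
```

```text
clock: 24.85
tcp_pos: [0.5307, -0.2737, 0.0111]
orientation: [-0.0, 0.999, 0.037, 0.002]
wrist_force: [-1.3, 0.8, 4.9]
finger_gap: 0.0393
clock: 25.05
tcp_pos: [0.5307, -0.2737, 0.0111]
orientation: [0.0, 0.999, 0.037, 0.002]
wrist_force: [-1.2, 1.1, 8.5]
finger_gap: 0.039
```

```bash
python3 -m pendant '[{"fingers":42,"delta_pos":[0,0,-0.5],"angular":[0,0,0]},{"fingers":46,"delta_pos":[0,0,0],"angular":[0,0,0]},{"fingers":50,"delta_pos":[0,0,0],"angular":[0,0,0]},{"fingers":50,"delta_pos":[0,0,0],"angular":[0,0,0]},{"fingers":50,"delta_pos":[0,0,-10],"angular":[0,0,0]},{"fingers":50,"delta_pos":[0,0,-30],"angular":[0,0,0]},{"fingers":50,"delta_pos":[0,0,-45],"angular":[0,0,0]},{"fingers":50,"delta_pos":[0,0,-45],"angular":[0,0,0]},{"fingers":50,"delta_pos":[0,0,-45],"angular":[0,0,0]},{"fingers":50,"delta_pos":[-40,0,0],"angular":[0,0,0]},{"fingers":50,"delta_pos":[-45,0,0],"angular":[0,0,0]},{"fingers":50,"delta_pos":[-45,0,0],"angular":[0,0,0]}]'
python3 -m pendant '[{"fingers":50,"delta_pos":[0,0,0],"angular":[0,0,0]},{"fingers":50,"delta_pos":[0,0,0],"angular":[0,0,0]}]'
python3 - <<'E'
from h import *
b=env.read_camera("top");cv2.imwrite("pics/t8.png",b);w=env.read_camera("wrist");cv2.imwrite("pics/w8.png",w);sc=env.read_camera("scene");cv2.imwrite("pics/s8.png",sc)
p=env.camera_params("top")
for n,f in(("t",b),):
    h=cv2.cvtColor(f,cv2.COLOR_BGR2HSV);o=cv2.inRange(h,(3,170,120),(16,255,255));N,l,st,ce=cv2.connectedComponentsWithStats(o)
    for i in range(1,N):
        if st[i,4]>40: print('orange',st[i],ce[i].round(1),at(p,*ce[i],.039).round(3))
    g=cv2.inRange(h,(0,0,15),(179,110,255));g[:181]=0;g[243:]=0;g[:,:349]=0;g[:,407:]=0
    N,l,st,ce=cv2.connectedComponentsWithStats(cv2.morphologyEx(g|o*(g*0+1),cv2.MORPH_CLOSE,np.ones((3,3),np.uint8)))
    m=(cv2.inRange(h,(95,150,0),(135,255,255))==0).astype(np.uint8);m[:183]=0;m[241:]=0;m[:,:351]=0;m[:,404:]=0
    N,l,st,ce=cv2.connectedComponentsWithStats(m)
    for i in range(1,N):
        if st[i,4]>60:
            r=cv2.minAreaRect(np.argwhere(l==i)[:,::-1].astype(np.float32));print('pack',st[i],r,at(p,*r[0],.039).round(3))
    d=cv2.absdiff(b,cv2.imread("pics/top0.png")).max(2)
    N,l,st,ce=cv2.connectedComponentsWithStats((d>50).astype(np.uint8))
    for i in range(1,N):
        if st[i,4]>40: print('diff',st[i])
    d=cv2.absdiff(sc,cv2.imread("pics/scene0.png")).max(2)
    N,l,st,ce=cv2.connectedComponentsWithStats((d>50).astype(np.uint8))
    for i in range(1,N):
        if st[i,4]>40: print('sdiff',st[i])
E
```

```text
clock: 26.25
tcp_pos: [0.3995, -0.2835, 0.186]
orientation: [0.001, 0.999, 0.037, 0.002]
wrist_force: [-0.6, -0.7, 1.2]
finger_gap: 0.05
clock: 26.45
tcp_pos: [0.3998, -0.2837, 0.1859]
orientation: [0.0, 0.999, 0.036, 0.003]
wrist_force: [0.2, 0.9, 0.2]
finger_gap: 0.0499
orange [146  80  35   5 106] [163.2  81.9] [0.916 0.374 0.039]
orange [194  81 147   9 438] [264.4  85.1] [0.916 0.055 0.039]
orange [373  87  61   6 191] [403.3  89.3] [ 0.916 -0.384  0.039]
orange [362 219  13  10 120] [368.1 223.9] [ 0.488 -0.276  0.039]
orange [386 219  14  10 119] [392.7 223.7] [ 0.491 -0.351  0.039]
pack [359 190  18  40 599] ((367.2604064941406, 209.50958251953125), (39.48842239379883, 16.06715202331543), 87.70938873291016) [ 0.532 -0.273  0.039]
pack [381 190  21  40 617] ((390.20001220703125, 209.6000213623047), (40.187252044677734, 17.116792678833008), 82.87498474121094) [ 0.534 -0.343  0.039]
diff [  193    99    91   285 10046]
diff [339 101  35  31 477]
diff [320 103  10  12 109]
diff [  340   114   146   239 12034]
diff [ 296  116   52   57 1637]
diff [ 259  167   51   73 1524]
diff [ 
[... 304 characters left out ...]
 [309 366  39  18 427]
diff [402 367  12  17 116]
sdiff [214   1  18  17 145]
sdiff [239   0  29  35 452]
sdiff [ 334    0   44   70 1831]
sdiff [ 378    0   66  141 3861]
sdiff [233  12  14  18  96]
sdiff [ 218   30   34   69 1350]
sdiff [237  31   9   8  48]
sdiff [380  48  10   8  44]
sdiff [ 322   51   53   83 2427]
sdiff [382  72  18  26 278]
sdiff [290  97  33  18 217]
sdiff [  91  106  125  117 4404]
sdiff [ 171  129   52   41 1243]
sdiff [316 146  27  19 227]
sdiff [ 89 164  18  22 115]
sdiff [244 169  17  14  93]
sdiff [ 188  176  174  131 6729]
sdiff [199 180  65  22 764]
sdiff [285 186  30  20 304]
sdiff [186 216  10  14  84]
sdiff [329 237  30  25 440]
sdiff [155 251  21  21 260]
```

Run:
```python
from h import *
a=cv2.imread("pics/top0.png");b=cv2.imread("pics/t8.png")
g=lambda i:cv2.Laplacian(cv2.cvtColor(i,cv2.COLOR_BGR2GRAY),cv2.CV_32F,ksize=3)
for n,u,v,r in(('cup',277,266,12),('jar',228,268,12),('tub',329,269,12),('bottle',145,225,9),('vase',243,112,14),('lotion',345,122,12),('turq',152,276,18),('brown',293,130,18),('dock',178,197,18),('chute',284,200,34),('tray',378,211,34)):
    t=a[v-r:v+r+1,u-r:u+r+1];w=b[v-r-8:v+r+9,u-r-8:u+r+9]
    m=cv2.matchTemplate(w,t,cv2.TM_CCOEFF_NORMED);_,s,_,q=cv2.minMaxLoc(m);print(n,(q[0]-8,q[1]-8),round(s,2))
```

```text
cup (0, 0) 0.93
jar (0, 0) 0.75
tub (0, 0) 0.98
bottle (0, 0) 1.0
vase (0, -1) 0.85
lotion (0, 0) 0.82
turq (0, 0) 1.0
brown (0, 0) 0.83
dock (0, 0) 0.94
chute (0, 0) 0.88
tray (0, 0) 0.55
```

```bash
python3 -c "
from workcell import env
print(env.hand_in(),env.get_state()['clock'])"
```

```text
the job is handed in; nothing more can be done
the job is handed in; nothing more can be done
```

Both packs are in the blue tray and the job is handed in; the robot's clock read about 26.6 s of the 72 s allowed.

- **Dock pack:** I gripped it by the band, pulled it 57 mm straight along its slot and set it down in the tray. The floor reaction was about 8 N when it touched.
- **Chute pack:** I gripped it through the slot between the covers with the tool tilted to the slope. I slid it about 85 mm uphill, clear of the covers, lifted it out and set it down the same gentle way beside the first.

**Last checks (top camera):**
- **Packs:** They lie about 70 mm apart, centre to centre, each showing its full length, with the right side up. Centres are near (0.532, −0.273) and (0.534, −0.343).
- **Other things:** Template matching found no shift in the cup, jar, swab tub, bottle, lotion, dock, chute, turquoise pack or brown pack.
- **Weaker readings:** The vase read one pixel off, which I put down to the arm's shadow because I never went near it. The jar matched only moderately (0.75). The tray matched weakly (0.55), as expected now that its contents have changed.
- **Not viewed:** I had used all 12 picture views, so this final state was checked by numbers only.
- **Chute estimate:** My first estimate of the chute's position was about 13 mm off. I corrected it from the wrist camera before gripping.

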